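Wring a gauge-block pack and set its settling timer

ROBOT

A 7-joint arm with a two-finger parallel gripper is mounted at the origin on the work surface. World frame = base frame: x ahead of the robot, y to its left, z up, the work surface at z = 0. Lengths are in m, angles in rad, forces in N, time in s.
With the tool pointing down it reaches from about 0.4 to 0.85 m from the base axis. Payload 6.9 kg.
Tool frame: the origin (TCP) lies midway between the tips of the shut fingers; the grasp point (between the pads) lies behind it (ctrl.pinch_z is the z of the grasp point in the tool frame, in m); z points along the fingers, y is the line along which they close (so a half turn about z gives the same grasp; the last joint's range is limited). The gripper opens to 85 mm and grips with 20 to 120 N. Pads are 22 mm wide; open, the fingers measure 114 mm over their backs; the gripper's body (76 mm by 85 mm) begins 54 mm behind the grasp point. The pads swing forward as they close: fully open they stand 13 mm farther back than shut.
Start: joints at [1.228, 0.507, -0.238, 1.5, 0.126, 1.149, -0.155], TCP at [0.271, -0.563, 0.231] pointing down, gripper open.
Joint ranges: [-3.08, 3.08], [-0.24, 2.05], [-1.43, 1.35], [0, 2.5], [-1.52, 4.66], [0.17, 1.96], [-2.89, 2.89]. Speed limits (rad/s): [2.39, 2.39, 3.14, 3.14, 3.14, 3.14, 3.14].

INTERFACE

Orientations are given as a unit quaternion [w, x, y, z].
In Python, from station import ctrl, get_state, vision, ticket, models gives the robot as it stands. Calls block until the motion is done:
- ctrl.movep(position, orientation): joint-space move of the TCP to a pose.
- ctrl.movel(position, frame=None, max_speed=0.15): straight line of the TCP; frame=None keeps the orientation; max_speed is the mean speed in m/s.
- ctrl.set_joints(angles): joint-space move.
- ctrl.ungrasp() and ctrl.close_gripper(force=None): open the fingers fully, or close them until they stop; force is the grip in N (None keeps the last).
- ctrl.pause(seconds).
- ctrl.ik(position, orientation): joint angles nearest the present ones, or None.
- get_state(): the state.
- vision.grab_frame(name): name is "scene" or "side" or "wrist"; returns (picture, depth): 480x640x3 uint8, blue, green, red; 480x640 float32, m along the optical axis (not along the pixel's ray), 0 where there is no reading.
- vision.camera_info(name): a dict with "mtx" (3x3 intrinsics, pixels), "dist_coeffs" ([k1, k2, p1, p2, k3] as OpenCV has them; the pictures are not rectified), "R" (3x3) and "t" (3): a world point X has camera coordinates R X + t; the wrist camera has in their place "hand_eye" (4x4, takes a point from camera to tool coordinates, whose origin is the TCP and whose axes are the flange's). Camera axes: x right, y down, z forward; pixel columns grow to the right and rows downward; lengths in m; the calibration is good to about 2 mm. A picture is of the moment at which its call begins: read the wrist's pose just before it. camera_info takes no time and is no camera call.
A pose or a line that the arm cannot do raises ctrl.Unreachable and nothing moves.
- ticket.close_job(): hands the job in; it is judged then, once.
Trained networks look in the newest picture that a camera, given by its name, has taken for a name from the list of things; names that differ only in an ending like _2 or _b are one class to them, and where a whole thing is asked for, a point or a joint stands for the part that bears it (a point fixed in the world has none). Each returns a list of dicts, best first, with "p" (0 to 1); they miss things now and then, are a little off and sometimes report something else, mostly with a low value. They report only what shows in the picture. A call takes as long as a camera call. They do not tell look-alikes from the thing itself.
- models.recognise(camera, target): "point" ([column, row] in pixels, amid what is visible of it).
- models.masks_of(camera, target): "mask" (480x640 bool, what is visible of it) and "point" ([column, row] in pixels, amid what is visible of it).
The state is a dict: "time": time; "qpos": joint angles; "qd": joint speeds; "tau": joint torques, N m; "tcp_pos": TCP position; "eef_rot": TCP orientation; "contact_force": force on the tool from outside, world axes, zero at the start; "wrist_torque": the same for the moment, N m; "width": finger opening in m; "gripper_force": force on a finger pad.
Only numpy, scipy, OpenCV 4.12 (cv2) and the standard library are available. Lean on these libraries where they do the work, as an engineer would, in place of code of your own. Each camera call takes 0.05 s, during which the arm holds its last target. There are 200 camera calls.

TASK

Take the dust cap off the fixture's anvil and stand it in the middle of the cork pad. Then build the pack: wring every gauge block there is onto the anvil, thickest first and thinnest on top, each one first laid flat a centimetre or two short of the red stop, on the anvil or the block below, and then slid along in face contact until it meets the stop and sits flush with the anvil all round. Last, set the timer to 20 minutes (green mark), pressing down as you turn the knob so that the unit neither turns nor wanders, and do not disturb the bowl, jar or brush.

Things in the scene. Friction and masses are not known exactly. Their poses are not given: they have to be found in the camera images.
- jig: Fixed fixture: grey base plate 150 x 90 x 6 (x -65 to +85); on it a steel anvil 60 (x) x 34 (y), its top 20 above the bench; beyond its +x end a red stop 12 x 34, top 76 above the bench. Origin on the bench under the anvil's centre; the stop's face is at x = +30, so a 60 long block touching it lies exactly over the anvil (x = y = 0).
- cap: Loose orange dust cap, 60 g: roof 56 x 50 x 5 (underside 10 above the origin) on two 10 deep skirts along x, 40 apart inside; black grip bar on top 34 (x) x 14 (y), 15 to 41 above the origin. Origin under its centre, level with the skirts' lower edges. Starts with its roof resting on the anvil, x along the jig's x.
- pad: Cork pad fixed on the bench, 120 x 120 x 4. Origin at the centre of its underside; the cap's place once off.
- timer: Free-standing timer, 120 g, on four small rubber feet: white drum, diameter 84, 38 high. Origin at the centre of its underside. Rim marks every 5 minutes, clockwise from above: red (towards -x) is 0, green is 20. The knob is stiff (0.05 N m), more than the feet resist by weight alone: unless pressed down with 8 to 20 N while the knob turns, the whole unit spins.
- timer_knob (a joint): Angle of the timer's knob in rad, 0 to 5.8, growing clockwise seen from above: 2 pi is 60 minutes, so 20 minutes is 2.09. It stays where it is left.
- knob_grip (a point): On the knob's axis, mid-height of its black grip bar, 55 above the bench. The bar is 54 (this frame's x) x 14 (y) x 22 high, its top 66 above the bench, on a grey disc of diameter 60 whose top is 44 above the bench (fingertips may press there). White pointer line at the bar's -x end. The frame turns with the knob.
- timer_zero (a point): Red zero mark on the upper rim of the timer's drum, 42 from the drum's axis; shows whether the unit has turned.
- bowl: Bystander: glass bowl, 110 across, 45 high. Origin under its centre.
- jar: Bystander: small green glass paint jar with white lid, 42 across, 62 high. Origin under its centre.
- brush: Bystander: brush, 170 long, lying on the bench.
- block20: Loose dark steel gauge block, 60 (x) x 34 (y) x 20 thick (z), about 288 g, lying flat on the bench at the start; may be absent. Origin at the centre of its underside. The four blocks differ only in colour and thickness.
- block16: Loose brass gauge block, 60 (x) x 34 (y) x 16 thick (z), about 231 g, lying flat on the bench at the start; may be absent. Origin at the centre of its underside. The four blocks differ only in colour and thickness.
- block13: Loose white ceramic gauge block, 60 (x) x 34 (y) x 13 thick (z), about 187 g, lying flat on the bench at the start; may be absent. Origin at the centre of its underside. The four blocks differ only in colour and thickness.
- block10: Loose blue gauge block, 60 (x) x 34 (y) x 10 thick (z), about 144 g, lying flat on the bench at the start; may be absent. Origin at the centre of its underside. The four blocks differ only in colour and thickness.
Things that resemble listed ones, but are neither listed nor needed, are in the scene too. Of the things that look like the cap, the smaller one is meant. Several things look just like the block10: the one meant starts nearest to the robot's base.

How it is judged:
On the way, in this order (a step that is already met when the one before it is completed fails the run):
1. the dust cap stands on the cork pad (horizontal distance between cap and pad below 0.025 m and angle between cap's own z axis and vertical below 0.1 rad and height (world z) of cap below 0.008 m), for 0.2 s.
2. the 20 mm block lies flat on the pack, 6 to 35 mm short of the stop (x of block20 in the frame of jig between -0.035 and -0.006 m and y of block20 in the frame of jig between -0.006 and 0.006 m and angle between the z axis of block20 and the z axis of jig, either way round below 0.06 rad and angle between the x axis of block20 and the x axis of jig, either way round below 0.12 rad and contact force between block20 and jig above 0.3 N), for 0.2 s.
3. the 20 mm block has been slid flush against the stop (x of block20 in the frame of jig between -0.003 and 0.003 m and y of block20 in the frame of jig between -0.004 and 0.004 m and angle between the z axis of block20 and the z axis of jig, either way round below 0.06 rad and angle between the x axis of block20 and the x axis of jig, either way round below 0.06 rad and contact force between block20 and jig above 0.3 N), for 0.2 s.
4. the 16 mm block lies flat on the pack, 6 to 35 mm short of the stop (x of block16 in the frame of jig between -0.035 and -0.006 m and y of block16 in the frame of jig between -0.006 and 0.006 m and angle between the z axis of block16 and the z axis of jig, either way round below 0.06 rad and angle between the x axis of block16 and the x axis of jig, either way round below 0.12 rad and (contact force between block16 and jig above 0.3 N or contact force between block16 and block20 above 0.3 N)), for 0.2 s.
5. the 16 mm block has been slid flush against the stop (x of block16 in the frame of jig between -0.003 and 0.003 m and y of block16 in the frame of jig between -0.004 and 0.004 m and angle between the z axis of block16 and the z axis of jig, either way round below 0.06 rad and angle between the x axis of block16 and the x axis of jig, either way round below 0.06 rad and (contact force between block16 and jig above 0.3 N or contact force between block16 and block20 above 0.3 N)), for 0.2 s.
6. the 13 mm block lies flat on the pack, 6 to 35 mm short of the stop (x of block13 in the frame of jig between -0.035 and -0.006 m and y of block13 in the frame of jig between -0.006 and 0.006 m and angle between the z axis of block13 and the z axis of jig, either way round below 0.06 rad and angle between the x axis of block13 and the x axis of jig, either way round below 0.12 rad and (contact force between block13 and jig above 0.3 N or contact force between block13 and block20 above 0.3 N or contact force between block13 and block16 above 0.3 N)), for 0.2 s.
7. the 13 mm block has been slid flush against the stop (x of block13 in the frame of jig between -0.003 and 0.003 m and y of block13 in the frame of jig between -0.004 and 0.004 m and angle between the z axis of block13 and the z axis of jig, either way round below 0.06 rad and angle between the x axis of block13 and the x axis of jig, either way round below 0.06 rad and (contact force between block13 and jig above 0.3 N or contact force between block13 and block20 above 0.3 N or contact force between block13 and block16 above 0.3 N)), for 0.2 s.
8. the 10 mm block lies flat on the pack, 6 to 35 mm short of the stop (x of block10 in the frame of jig between -0.035 and -0.006 m and y of block10 in the frame of jig between -0.006 and 0.006 m and angle between the z axis of block10 and the z axis of jig, either way round below 0.06 rad and angle between the x axis of block10 and the x axis of jig, either way round below 0.12 rad and (contact force between block10 and jig above 0.3 N or contact force between block10 and block20 above 0.3 N or contact force between block10 and block16 above 0.3 N or contact force between block10 and block13 above 0.3 N)), for 0.2 s.
9. the 10 mm block has been slid flush against the stop (x of block10 in the frame of jig between -0.003 and 0.003 m and y of block10 in the frame of jig between -0.004 and 0.004 m and angle between the z axis of block10 and the z axis of jig, either way round below 0.06 rad and angle between the x axis of block10 and the x axis of jig, either way round below 0.06 rad and (contact force between block10 and jig above 0.3 N or contact force between block10 and block20 above 0.3 N or contact force between block10 and block16 above 0.3 N or contact force between block10 and block13 above 0.3 N)), for 0.2 s.
10. the timer is set to 20 minutes (value of joint timer_knob between 1.94 and 2.24 rad), for 0.2 s.
At the end, for the whole second after the job is handed in: Cap upright on the pad, centres within 25 mm; all blocks stacked flat, thinnest on top, each flush with the anvil within 3 mm lengthwise, 4 mm sideways and 0.06 rad; knob at 20 minutes (1.94 to 2.24 rad); timer zero mark within 18 mm of its start; all at rest (all of step 1 and all of step 10 and x of block20 in the frame of jig between -0.003 and 0.003 m and y of block20 in the frame of jig between -0.004 and 0.004 m and angle between the z axis of each of block20, block16, block13, block10 and the z axis of jig, either way round below 0.06 rad and angle between the x axis of each of block20, block16, block13, block10 and the x axis of jig, either way round below 0.06 rad and linear speed of each of block20, block16, block13, block10, cap below 0.02 m/s and x of block16 in the frame of jig between -0.003 and 0.003 m and y of block16 in the frame of jig between -0.004 and 0.004 m and x of block13 in the frame of jig between -0.003 and 0.003 m and y of block13 in the frame of jig between -0.004 and 0.004 m and x of block10 in the frame of jig between -0.003 and 0.003 m and y of block10 in the frame of jig between -0.004 and 0.004 m and z of each of block16, block13, block10 in the frame of block20 above 0.005 m and z of each of block13, block10 in the frame of block16 above 0.005 m and z of block10 in the frame of block13 above 0.005 m and distance of timer_zero from where it was at the start of the episode below 0.018 m and angle between timer's own z axis and vertical below 0.1 rad); the robot touches nothing.
It fails at once if the glass bowl is moved more than 20 mm (distance of bowl from where it was at the start of the episode above 0.02 m).
It fails at once if the paint jar is moved more than 20 mm (distance of jar from where it was at the start of the episode above 0.02 m).
It fails at once if the brush is moved more than 20 mm (distance of brush from where it was at the start of the episode above 0.02 m).
Of block20, block16, block13, block10 only 3 to 4 are there at a start; the rules pass over those that are not, and their reading is None.
At some moment in a run one of cap may be knocked a few centimetres aside while the robot is not near it.
Once in a run the grip may slacken for a moment while it holds something.
It also fails if it takes over 210 s, if anything falls off the work surface, if the arm or the gripper's body presses on something with over 40 N, if the wrist force passes 120 N, or if a joint passes its speed limit or range.

## Working session

There is one attempt and no reset: what is moved stays moved. The work goes in short steps, each a Python script; the robot and the scene stay as the last script left them, time stands still between calls to the robot, and variables do not carry over. Pictures are saved under pics/ and viewed, at most 14 in all, crops included, and the job is handed in when it is done.

```bash
ls; mkdir -p pics; cat > look.py <<'E'
from station import ctrl,get_state,vision,ticket,models
import cv2,numpy as np
E
python3 - <<'E'
from look import *
for c in ("scene","side"):
    im,d=vision.grab_frame(c); cv2.imwrite(f"pics/{c}0.png",im); np.save(f"pics/{c}0.npy",d)
    i=vision.camera_info(c); print(c,{k:np.round(v,4).tolist() for k,v in i.items()})
print({k:np.round(v,3).tolist() for k,v in get_state().items()}, ctrl.pinch_z)
print(np.round(vision.camera_info("wrist")["hand_eye"],4))
E
```

```text
pics
scene {'mtx': [[502.8348, 0.0, 324.5477], [0.0, 502.8348, 235.7433], [0.0, 0.0, 1.0]], 'dist_coeffs': [-0.1229, 0.0, 0.0, 0.0, 0.0], 'R': [[-0.1769, 0.9842, 0.004], [0.7328, 0.1345, -0.667], [-0.657, -0.1151, -0.7451]], 't': [0.0633, -0.3746, 1.5178]}
side {'mtx': [[539.5373, 0.0, 314.7683], [0.0, 539.5373, 242.6531], [0.0, 0.0, 1.0]], 'dist_coeffs': [-0.1554, 0.0, 0.0, 0.0, 0.0], 'R': [[-0.9598, -0.2807, 0.0065], [-0.1988, 0.6628, -0.7219], [0.1983, -0.6942, -0.692]], 't': [0.5517, 0.1258, 0.9254]}
{'time': 0.1, 'qpos': [1.229, 0.508, -0.238, 1.501, 0.126, 1.149, -0.155], 'qd': [0.0, -0.002, -0.0, -0.001, 0.002, 0.001, 0.001], 'tau': [-0.005, -62.183, -2.195, -25.02, 0.013, 0.008, -0.0], 'tcp_pos': [0.27, -0.563, 0.231], 'eef_rot': [-0.001, 0.975, 0.222, -0.0], 'contact_force': [-0.037, 0.034, 0.261], 'wrist_torque': [0.005, 0.006, -0.005], 'gripper_force': 0.0, 'width': 0.086} -0.0187
[[ 5.000e-04 -9.472e-01 -3.208e-01  8.290e-02]
 [ 1.000e+00  5.000e-04  0.000e+00 -1.000e-04]
 [ 1.000e-04 -3.208e-01  9.472e-01 -1.433e-01]
 [ 0.000e+00  0.000e+00  0.000e+00  1.000e+00]]
```

View pics/scene0.png

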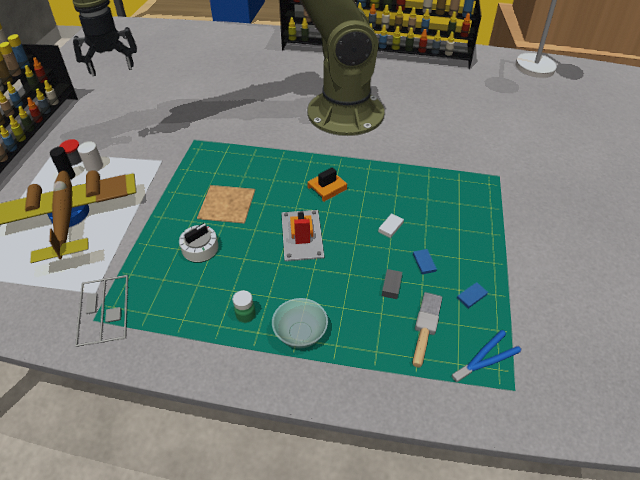

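View pics/side0.png

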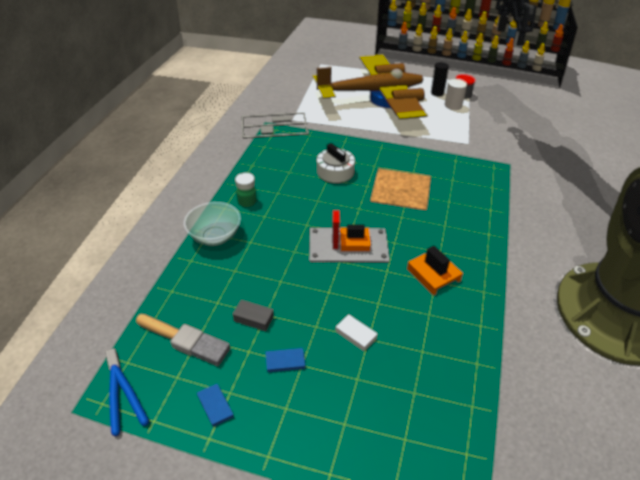

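The scene view shows these things:
- **Caps:** (302,228) sits on the jig and is the smaller one. (327,185) is a larger look-alike standing on the bench.
- **Blue blocks:** (425,261) is nearer the base, and (472,295) is farther.
- **Other blocks:** dark block20 is at (392,284) and white block13 at (391,225). No brass block shows.
- **Other things:** pad (227,204), timer (199,243), jar (243,305), bowl (300,325), brush (426,330).

Next I'll localise these coarsely.

```bash
cat > look.py <<'E'
from station import ctrl,get_state,vision,ticket,models
import cv2,numpy as np
from scipy.spatial.transform import Rotation as Ro
def R_of(q): return Ro.from_quat(np.r_[q[1:],q[0]]).as_matrix()
def quat(yaw):
    "tool down, tool x axis at world angle yaw (y axis = x rotated -90)"
    R=np.array([[np.cos(yaw),np.sin(yaw),0],[np.sin(yaw),-np.cos(yaw),0],[0,0,-1]])
    q=Ro.from_matrix(R).as_quat(); return np.r_[q[3],q[:3]]
def cam(name,st=None):
    "K, dist, Rcw, origin (camera -> world)"
    i=vision.camera_info(name); K=np.array(i["mtx"]); D=np.array(i["dist_coeffs"])
    if name=="wrist":
        st=st or get_state(); T=np.eye(4); T[:3,:3]=R_of(st["eef_rot"]); T[:3,3]=st["tcp_pos"]
        T=T@np.array(i["hand_eye"]); return K,D,T[:3,:3],T[:3,3]
    R=np.array(i["R"]); return K,D,R.T,-R.T@np.array(i["t"])
def rays(c,px):
    K,D,R,o=c; n=cv2.undistortPoints(np.asarray(px,float).reshape(-1,1,2),K,D)[:,0]
    return np.c_[n,np.ones(len(n))]@R.T
def on_plane(c,px,z):
    r=rays(c,px); o=c[3]; return o+r*((z-o[2])/r[:,2])[:,None]
def cloud(c,depth,mask):
    v,u=np.nonzero(mask&(depth>0)); return c[3]+rays(c,np.c_[u,v])*depth[v,u][:,None], np.c_[u,v]
def wrap(a): return (a+np.pi/2)%np.pi-np.pi/2
def rect(xy):
    "centre, (long,short), yaw of long side"
    c,(w,h),a=cv2.minAreaRect((np.asarray(xy)*1000).astype(np.float32)); a=np.radians(a)
    if w<h: w,h,a=h,w,a+np.pi/2
    return np.array(c)/1000,(round(w,1),round(h,1)),wrap(a)
def shot(name,save=None):
    st=get_state(); im,d=vision.grab_frame(name)
    if save: cv2.imwrite(f"pics/{save}.png",im)
    return cam(name,st),im,d
E
python3 - <<'E'
from look import *
for n in ("scene","side"):
    c,im,d=shot(n)
    for t in ("block20","block16","block13","block10","cap","pad","timer","knob_grip","jig","bowl","jar","brush"):
        for m in models.masks_of(n,t)[:3]:
            if m["p"]<.3: continue
            P,_=cloud(c,d,m["mask"]); 
            if len(P)<10: continue
            zt=np.percentile(P[:,2],90); top=P[P[:,2]>zt-.006]
            r=rect(top[:,:2])
            print(n,t,round(m["p"],2),np.round(m["point"]),"ztop",round(zt,4),"c",r[0].round(3),r[1],"yaw",round(r[2],3),len(P))
E
```

```text
scene block20 0.78 [470. 295.] ztop 0.0124 c [0.622 0.368] (65.0, 34.9) yaw -0.782 403
scene block20 0.77 [389. 222.] ztop 0.0159 c [0.452 0.176] (63.8, 35.2) yaw -0.442 337
scene block20 0.74 [393. 284.] ztop 0.0225 c [0.626 0.194] (63.8, 34.2) yaw -0.061 451
scene block16 0.78 [470. 295.] ztop 0.0124 c [0.622 0.368] (65.0, 34.9) yaw -0.782 403
scene block16 0.77 [389. 222.] ztop 0.0159 c [0.452 0.176] (63.8, 35.2) yaw -0.442 337
scene block16 0.74 [393. 284.] ztop 0.0225 c [0.626 0.194] (63.8, 34.2) yaw -0.061 451
scene block13 0.78 [470. 295.] ztop 0.0124 c [0.622 0.368] (65.0, 34.9) yaw -0.782 403
scene block13 0.77 [389. 222.] ztop 0.0159 c [0.452 0.176] (63.8, 35.2) yaw -0.442 337
scene block13 0.74 [393. 284.] ztop 0.0225 c [0.626 0.194] (63.8, 34.2) yaw -0.061 451
scene block10 0.78 [470. 295.] ztop 0.0124 c [0.622 0.368] (65.0, 34.9) yaw -0.782 403
scene block10 0.77 [389. 222.] ztop 0.0159 c [0.452 0.176] (63.8, 35.2) yaw -0.442 337
scene block10 0.74 [393. 284.] ztop 0.0225 c [0.626 0.194] (63.8, 34.2) yaw -0.061 451
scene cap 0.71 [328. 182.] ztop 0.0548 c [0.346 0.004] (
[... 1906 characters left out ...]
yaw -0.667 1468
side cap 0.82 [355. 239.] ztop 0.0505 c [ 0.504 -0.027] (33.3, 17.1) yaw 0.429 685
side cap 0.58 [336. 165.] ztop 0.0622 c [ 0.599 -0.248] (56.9, 20.5) yaw -0.709 1114
side timer 0.82 [334. 165.] ztop 0.0616 c [ 0.599 -0.248] (56.9, 20.5) yaw -0.711 1152
side knob_grip 0.8 [336. 157.] ztop 0.0658 c [ 0.598 -0.247] (53.4, 20.4) yaw -0.713 416
side jig 0.82 [338. 249.] ztop 0.0228 c [ 0.539 -0.019] (38.2, 14.3) yaw -1.319 2011
side bowl 0.82 [209. 222.] ztop 0.0449 c [0.774 0.025] (111.3, 107.7) yaw -1.343 1904
side jar 0.96 [246. 187.] ztop 0.0634 c [ 0.75  -0.094] (35.7, 35.2) yaw -1.466 574
side brush 0.91 [189. 339.] ztop 0.0209 c [0.726 0.272] (169.8, 42.1) yaw -0.124 1829
```

```bash
cat >> look.py <<'E'
def goto(x,y,z,yaw): ctrl.movep(np.array([x,y,z],float),quat(yaw))
def seg(im):
    "not the green mat"
    h=cv2.cvtColor(im,cv2.COLOR_BGR2HSV); g=(h[...,0]>60)&(h[...,0]<92)&(h[...,1]>110)
    return ~g
def find_rect(c,im,z,near,area,mask=None):
    "largest non-mat blob whose outline, projected on height z, contains/near a point; returns rect"
    m=(seg(im) if mask is None else mask).astype(np.uint8); m=cv2.morphologyEx(m,cv2.MORPH_OPEN,np.ones((5,5),np.uint8))
    best=None
    for k in cv2.findContours(m,cv2.RETR_EXTERNAL,cv2.CHAIN_APPROX_NONE)[0]:
        if len(k)<40: continue
        r=rect(on_plane(c,k[:,0],z)[:,:2]); e=np.hypot(*(r[0]-near))+abs(r[1][0]*r[1][1]-area)*1e-5
        if best is None or e<best[0]: best=(e,r)
    return best[1]
E
python3 - <<'E'
from look import *
for k,yaw in enumerate((.25,.25+np.pi)):
    try: goto(.52,-.02,.22,yaw)
    except ctrl.Unreachable: print("no",yaw); continue
    c,im,d=shot("wrist",f"wj{k}"); st=get_state()
    print(yaw,st["qpos"].round(2) if hasattr(st["qpos"],"round") else st["qpos"],st["time"], find_rect(c,im,.006,[.53,-.02],150*90))
    P,_=cloud(c,d,d>0); print(np.histogram(P[:,2],bins=np.arange(-.01,.09,.004)))
    s=P[P[:,2]>.072]; print("stop",rect(s[:,:2]) if len(s)>20 else len(s))
    s=P[(P[:,2]>.004)&(P[:,2]<.009)]; print("plate",rect(s[:,:2]))
    s=P[(P[:,2]>.044)&(P[:,2]<.056)]; print("bar",rect(s[:,:2]), np.median(s[:,2]))
E
```

```text
0.25 [ 0.35  0.38 -0.5   1.79  0.21  1.03 -1.56] 3.5917 (array([ 0.51404895, -0.02661118]), (155.0, 94.8), np.float64(0.2624018114824822))
(array([     0,      6, 188429,  32888,   7624,   3491,   1109,   4663,
         1562,    813,    294,    754,   1915,   1572,    326,    690,
          730,    210,    378,    663,     33,    520,      7,      0]), array([-0.01 , -0.006, -0.002,  0.002,  0.006,  0.01 ,  0.014,  0.018,
        0.022,  0.026,  0.03 ,  0.034,  0.038,  0.042,  0.046,  0.05 ,
        0.054,  0.058,  0.062,  0.066,  0.07 ,  0.074,  0.078,  0.082,
        0.086]))
stop (array([ 0.52640411, -0.01945646]), (150.0, 40.5), np.float64(-1.3323484176056732))
plate (array([ 0.47215085, -0.0517135 ]), (690.9, 608.2), np.float64(-1.0809769533051083))
bar (array([ 0.51584839, -0.08664545]), (407.8, 151.6), np.float64(-0.8323668042255488)) 0.04726203861241696
3.391592653589793 [ 0.35  0.38 -0.5   1.79  0.21  1.03 -1.56] 3.8917 (array([ 0.51483508, -0.02658064]), (153.9, 94.5), np.float64(0.25727930434949875))
(array([     0,      6, 187335,  33941,   7661,   3391,   1178,   4656,
         1571,    828,    296,    744,   1920,   1556,    310,    717,
          730,    199,    359,    689,     38,    510,     12,      0]), array([-0.01 , -0.006, -0.002,  0.002,  0.006,  0.01 ,  0.014,  0.018,
        0.022,  0.026,  0.03 ,  0.034,  0.038,  0.042,  0.046,  0.05 ,
        0.054,  0.058,  0.062,  0.066,  0.07 ,  0.074,  0.078,  0.082,
        0.086]))
stop (array([ 0.52622205, -0.01898414]), (150.1, 40.4), np.float64(-1.325794361518231))
plate (array([ 0.48524316, -0.04785519]), (713.5, 620.6), np.float64(-1.0565602269039074))
bar (array([ 0.51546918, -0.08611063]), (408.4, 151.6), np.float64(-0.8323605457969872)) 0.04700737447705866
```

```bash
python3 - <<'E'
from look import *
q=np.array(get_state()["qpos"]); print(get_state()["eef_rot"],quat(.25),quat(.25+np.pi))
q[6]+=np.pi; ctrl.set_joints(q)
st=get_state(); c,im,d=shot("wrist","wj2"); print(st["qpos"],st["tcp_pos"],st["eef_rot"],st["time"],find_rect(c,im,.006,[.53,-.02],150*90))
a=cv2.imread("pics/wj0.png"); cv2.imwrite("pics/wj02.png",np.hstack([cv2.resize(a,(400,300)),cv2.resize(im,(400,300))]))
E
```

```text
[ 4.49279445e-06  9.92229462e-01  1.24421432e-01 -4.11488628e-05] [0.         0.99219767 0.12467473 0.        ] [ 0.         -0.12467473  0.99219767  0.        ]
[ 0.34802404  0.38082989 -0.5046454   1.78848271  0.2116699   1.02611085
  1.58315355] [ 0.52002325 -0.02027046  0.21997211] [-1.81825563e-05 -1.24200819e-01  9.92257102e-01  1.07369996e-05] 6.5417 (array([ 0.51411902, -0.02658157]), (154.4, 94.8), np.float64(0.2600623742676589))
```

View pics/wj02.png

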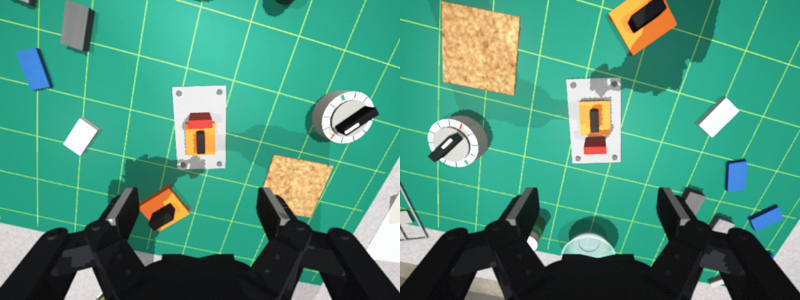

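Both opposed wrist views agree. The jig plate centre is (0.5141,-0.0266) with yaw 0.261 and the stop towards +x. The small cap at (600,115) in the right view sits on the anvil, and the big cap at (645,15) is the look-alike. I'll move the cap now.

```bash
cat >> look.py <<'E'
JIG=np.array([.5044,-.0292]); JY=.261
def jig2w(x,y=0): 
    c,s=np.cos(JY),np.sin(JY); return JIG+np.array([c*x-s*y,s*x+c*y])
def w2jig(p):
    c,s=np.cos(JY),np.sin(JY); d=np.asarray(p)-JIG; return np.array([c*d[0]+s*d[1],-s*d[0]+c*d[1]])
def line(x,y,z,v=.15): ctrl.movel(np.array([x,y,z],float),max_speed=v)
def F(): return np.array(get_state()["contact_force"])
def down(z_to,fz,step=.001,v=.03):
    "lower in steps until upward force rises by fz or z_to reached"
    f0=F()[2]; p=np.array(get_state()["tcp_pos"])
    while p[2]>z_to:
        p[2]-=step; ctrl.movel(p,max_speed=v)
        if F()[2]-f0>fz: break
    return p[2],F()[2]-f0
def info(s=""):
    st=get_state(); print(s,"t",round(st["time"],1),"tcp",np.round(st["tcp_pos"],4),"w",round(st["width"],4),"g",round(st["gripper_force"],1),"F",np.round(st["contact_force"],2))
E
python3 - <<'E'
from look import *
goto(*JIG,.12,JY); info()
line(*JIG,.030,.1); ctrl.close_gripper(50); info("closed")
line(*JIG,.10,.1); info("up")
goto(.446,-.234,.10,JY); info("over pad")
line(.446,-.234,.034,.1); print(down(.020,2)); info("down")
E
```

```text
t 8.9 tcp [ 0.5045 -0.0292  0.12  ] w 0.0856 g 0.0 F [ 0.94  0.08 -0.06]
closed t 10.6 tcp [ 0.5046 -0.0292  0.0303] w 0.0131 g 49.7 F [-1.01  0.04  4.27]
up t 11.4 tcp [ 0.504  -0.0291  0.0995] w 0.0129 g 49.2 F [-0.89 -0.46 -1.12]
over pad t 12.3 tcp [ 0.4465 -0.2326  0.0996] w 0.0132 g 32.3 F [-0.52  0.46 -0.99]
(np.float64(0.023279117869353286), np.float64(12.045595403435383))
down t 15.8 tcp [ 0.4465 -0.2339  0.0242] w 0.0129 g 56.8 F [-3.35  0.92 11.79]
```

```bash
python3 - <<'E'
from look import *
ctrl.ungrasp(); p=get_state()["tcp_pos"]; line(p[0],p[1],.16,.15)
c,im,d=shot("wrist","cap1")
P,_=cloud(c,d,d>0)
s=P[(np.hypot(P[:,0]-.446,P[:,1]+.234)<.05)&(P[:,2]>.038)]; print("bar",rect(s[:,:2]),np.median(s[:,2]))
hsv=cv2.cvtColor(im,cv2.COLOR_BGR2HSV); cork=np.isin(hsv[...,0],range(8,25))&(hsv[...,1]>60)&(hsv[...,2]>60)
print("pad",find_rect(c,im,.004,[.446,-.234],120*120))
# blocks: view over block20
goto(.60,.22,.22,.1); c,im,d=shot("wrist","blk1"); info()
for n,z,q in (("20",.020,(.626,.194)),("13",.013,(.452,.177)),("10",.010,(.548,.261)),("10b",.010,(.622,.368))):
    print(n,find_rect(c,im,z,q,60*34))
    P,_=cloud(c,d,seg(im)); s=P[(np.hypot(*(P[:,:2]-q).T)<.045)&(P[:,2]>z*.6)]; print("  depth",rect(s[:,:2]) if len(s)>50 else 0,np.median(s[:,2]))
E
```

```text
bar (array([ 0.448561  , -0.23335085]), (98.9, 38.7), np.float64(-1.301677090936853)) 0.24157153639630652
pad (array([ 0.446659  , -0.23452405]), (122.8, 122.0), np.float64(-1.5094783409868535))
 t 19.5 tcp [0.6004 0.218  0.22  ] w 0.0853 g 0.0 F [ 0.61 -0.36 -0.15]
20 (array([0.62676733, 0.1942424 ]), (61.7, 36.2), np.float64(-0.07148803208932364))
  depth (array([0.62658447, 0.19252841]), (87.3, 63.3), np.float64(1.3838706477788891)) 0.30173892120902635
13 (array([0.45381097, 0.17682326]), (69.2, 41.4), np.float64(-0.42789488603299297))
  depth (array([0.45214554, 0.17659103]), (61.5, 34.8), np.float64(-0.44225185431155545)) 0.01371387297590998
10 (array([0.54808044, 0.26090421]), (62.5, 36.5), np.float64(0.4047097051883861))
  depth (array([0.55406616, 0.26304495]), (77.0, 39.7), np.float64(0.3060286012614537)) 0.25977131451443997
10b (array([0.62266949, 0.36684314]), (62.8, 37.4), np.float64(-0.7695770557305872))
  depth (array([0.62266937, 0.36833749]), (61.5, 34.4), np.float64(-0.7688649264551)) 0.010508944654299218
```

View pics/cap1.png

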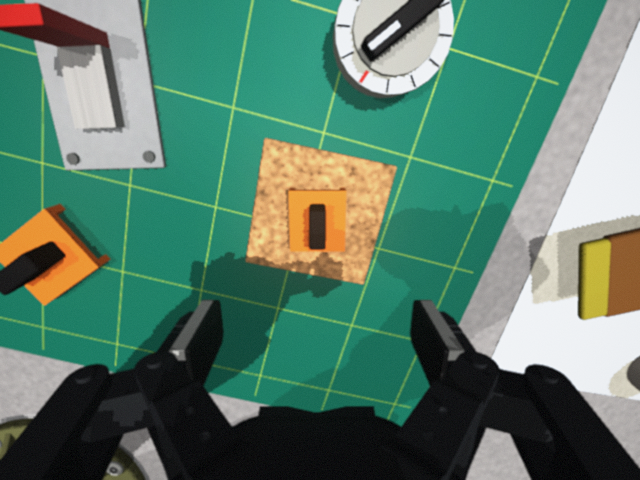

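View pics/blk1.png

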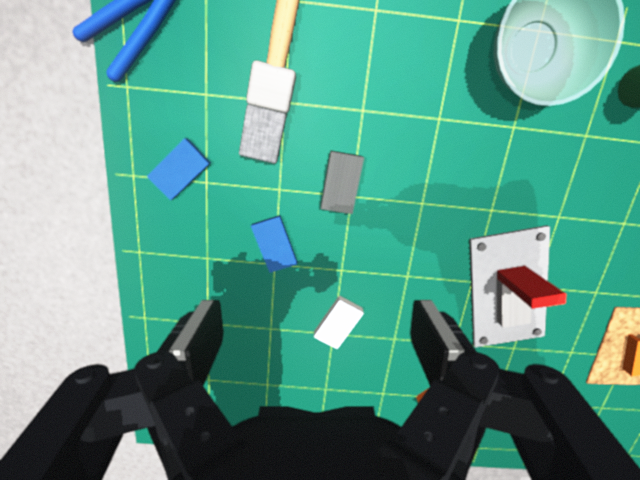

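Cap stands in the middle of the pad. The nearer blue block is at (275,243), as chosen, and the anvil is bare. Next is block20.

```bash
cat >> look.py <<'E'
OFF=-.010   # grip this far from block centre, towards its -x end
def pick(xy,yaw,zt,force=60):
    "yaw: block long axis, chosen within 90 deg of JY"
    while yaw-JY>np.pi/2: yaw-=np.pi
    while yaw-JY<-np.pi/2: yaw+=np.pi
    g=np.asarray(xy)+OFF*np.array([np.cos(yaw),np.sin(yaw)])
    goto(*g,.10,yaw); line(*g,.03,.15); line(*g,zt,.06); ctrl.close_gripper(force); info("closed")
    line(*g,.14,.12); info("lifted")
def lay(z_low,short=-.018,dy=0,zt=.004,fz=2.5):
    "lay on surface z_low, underside zt below the TCP"
    g=jig2w(short+OFF,dy); goto(*g,.15,JY); info("over"); line(*g,z_low+zt+.006,.1)
    print("touch",down(z_low+zt-.004,fz,.0005)); ctrl.pause(.4); info("laid")
def slide(lim=.030,fx=12):
    u=np.array([np.cos(JY),np.sin(JY),0]); p=np.array(get_state()["tcp_pos"]); f=[]; ctrl.movel(p)
    s=0; base=None
    while s<lim:
        s+=.001; ctrl.movel(p+u*s,max_speed=.02); f.append(-F()@u)
        if s>=.005 and base is None: base=np.median(f)
        if base is not None and f[-1]-base>fx: break
    ctrl.pause(.3); print("slid",s,np.round(f,1)); info("slid")
E
python3 - <<'E'
from look import *
pick((.6267,.1942),-.071,.004); lay(.020)
E
```

```text
closed t 21.8 tcp [0.6171 0.1949 0.0045] w 0.0325 g 61.6 F [-0.3  -0.65  5.06]
lifted t 23.0 tcp [0.6162 0.1948 0.139 ] w 0.0324 g 60.8 F [ 0.81 -0.49 -1.94]
over t 24.1 tcp [ 0.4785 -0.0354  0.15  ] w 0.0326 g 60.8 F [ 0.12  0.55 -2.92]
touch (np.float64(0.023966432316686898), np.float64(8.017887767046306))
laid t 29.1 tcp [ 0.4778 -0.0365  0.0244] w 0.0326 g 61.7 F [-1.78  0.67  5.84]
```

```bash
cat >> look.py <<'E'
def release(tag):
    ctrl.ungrasp(); p=get_state()["tcp_pos"]; line(p[0],p[1],.17,.2)
    return check(tag)
def check(tag,ztop=None):
    c,im,d=shot("wrist",tag); cv2.imwrite(f"pics/{tag}c.png",cv2.resize(im[100:400,170:470],(600,600)))
    P,_=cloud(c,d,d>0); J=np.array([*w2jig(P[:,:2].T),P[:,2]]).T
    J=J[(abs(J[:,1])<.035)&(J[:,0]>-.055)&(J[:,0]<.029)&(J[:,2]>.015)&(J[:,2]<.09)]
    zt=np.percentile(J[:,2],70); s=J[abs(J[:,2]-zt)<.003]
    print(tag,"top z",round(np.median(s[:,2]),4),rect(s[:,:2]),"x",np.percentile(s[:,0],[1,99]).round(4),"y",np.percentile(s[:,1],[1,99]).round(4)); info()
E
python3 - <<'E'
from look import *
slide(); release("b20")
E
```

```text
slid 0.025000000000000015 [ 4.9  5.4  5.7  6.1  5.6  6.2  6.3  6.1  5.4  7.1  6.8  6.2  6.3  6.2
  6.3  6.8  6.6  5.4  6.7  6.   9.3 11.3 13.  17.2 19.4]
slid t 35.9 tcp [ 0.4957 -0.0316  0.0244] w 0.0325 g 63.6 F [-18.58  -5.11  20.87]Traceback (most recent call last):
  File "<stdin>", line 2, in <module>
  File "look.py", line 85, in release
    return check(tag)
  File "look.py", line 88, in check
    P,_=cloud(c,d,d>0); J=np.array([*w2jig(P[:,:2].T),P[:,2]]).T
                                     ~~~~~^^^^^^^^^^^
  File "look.py", line 51, in w2jig
    c,s=np.cos(JY),np.sin(JY); d=np.asarray(p)-JIG; return np.array([c*d[0]+s*d[1],-s*d[0]+c*d[1]])
                                 ~~~~~~~~~~~~~^~~~
ValueError: operands could not be broadcast together with shapes (2,305983) (2,)
```

View pics/b20c.png

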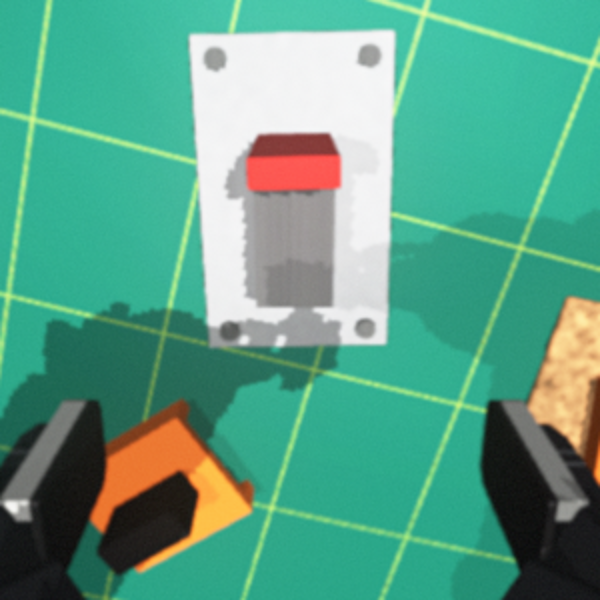

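```bash
sed -i 's/J=np.array(\[\*w2jig(P\[:,:2\].T),P\[:,2\]\]).T/J=np.c_[w2jig(P[:,:2]),P[:,2]]/; s/return np.array(\[c\*d\[0\]+s\*d\[1\],-s\*d\[0\]+c\*d\[1\]\])/return d@np.array([[c,-s],[s,c]])/' look.py
python3 - <<'E'
from look import *
check("b20b")
goto(.50,.21,.20,.1); c,im,d=shot("wrist","blk2"); info()
for n,z,q in (("13",.013,(.452,.177)),("10",.010,(.548,.261))):
    print(n,find_rect(c,im,z,q,60*34))
E
```

```text
b20b top z 0.0407 (array([-0.00258469, -0.00023697]), (53.5, 34.0), np.float64(0.0043726077833956545)) x [-0.0287  0.0233] y [-0.0169  0.0165]
 t 37.4 tcp [ 0.5013 -0.0298  0.1687] w 0.0853 g 0.0 F [-0.73 -0.05  0.45]
 t 38.4 tcp [0.5004 0.2077 0.1996] w 0.0856 g 0.0 F [-0.36 -1.18  0.03]
13 (array([0.45296936, 0.17676498]), (65.1, 39.9), np.float64(-0.4370913139092547))
10 (array([0.54652997, 0.26043964]), (63.9, 35.9), np.float64(0.40510551750539925))
```

Block20 is flush: yaw 0.004, y -0.2 mm, -x end at -29 mm. Block13 next.

```bash
python3 - <<'E'
from look import *
pick((.4525,.1767),-.438,.003); lay(.040,zt=.003); slide(); release("b13")
E
```

```text
closed t 40.8 tcp [0.4435 0.181  0.0035] w 0.0325 g 59.6 F [-2.01 -1.44  6.5 ]
lifted t 42.0 tcp [0.443  0.1808 0.1394] w 0.0322 g 59.6 F [ 0.39 -0.28 -2.1 ]
over t 43.0 tcp [ 0.4772 -0.0355  0.1496] w 0.0318 g 59.6 F [ 0.75  0.16 -1.78]
touch (np.float64(0.043431088855000556), np.float64(4.028335316846443))
laid t 47.6 tcp [ 0.4778 -0.0364  0.0435] w 0.032 g 60.1 F [-0.71  0.6   3.18]
slid 0.026000000000000016 [ 3.3  5.   6.8  6.8  7.5  7.6  7.   8.   7.7  7.   7.6  7.6  7.5  7.6
  8.4  7.4  7.6  7.4  7.5  7.2  8.4 10.5 12.5 16.3 17.4 19.9]
slid t 54.6 tcp [ 0.4957 -0.0316  0.0435] w 0.0323 g 62.4 F [-19.16  -5.88  23.42]
b13 top z 0.0537 (array([-0.00136202, -0.00018966]), (55.6, 34.0), np.float64(0.00014313195363935272)) x [-0.0286  0.0262] y [-0.0168  0.0166]
 t 56.0 tcp [ 0.5022 -0.0294  0.1688] w 0.0852 g 0.0 F [0.34 0.24 0.22]
```

View pics/b13c.png

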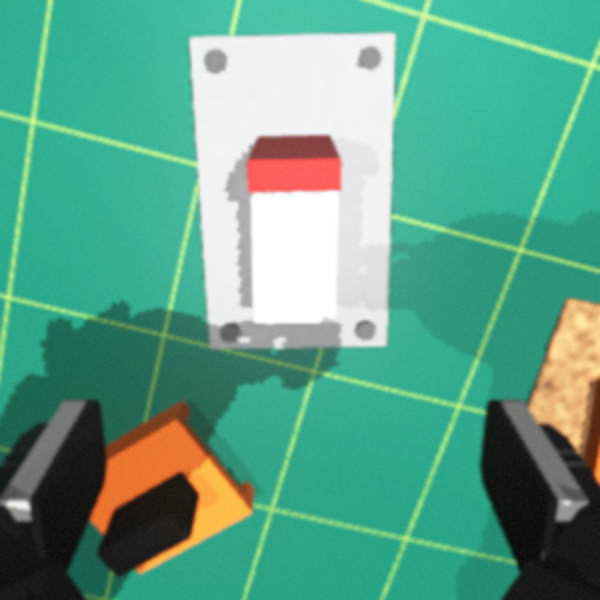

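White block lies flush at the stop, with its edges in line with the stop's. Now block10, the nearer blue one.

```bash
python3 - <<'E'
from look import *
pick((.5475,.2607),.405,.003); lay(.053,zt=.003); slide(); release("b10")
goto(.60,-.25,.17,JY); shot("wrist","tim"); info()
E
```

```text
closed t 58.9 tcp [0.5385 0.2569 0.0036] w 0.0314 g 59.8 F [-0.91 -0.47  5.6 ]
lifted t 60.2 tcp [0.5378 0.2566 0.1392] w 0.0316 g 59.6 F [-0.64  0.75 -2.02]
over t 61.4 tcp [ 0.4781 -0.0349  0.1499] w 0.0314 g 59.6 F [ 0.95 -0.08 -0.83]
touch (np.float64(0.056396212849324015), np.float64(4.19385532017006))
laid t 65.8 tcp [ 0.4778 -0.0364  0.0565] w 0.0319 g 60.3 F [-1.84  0.34  4.36]
slid 0.026000000000000016 [ 3.6  7.1  8.9 10.7 10.4 11.4 11.1 11.7 10.8 11.  11.6 11.2 11.5 11.1
 11.  11.8 10.9 11.  10.8 10.5 10.7 11.1 13.2 16.2 18.5 21.2]
slid t 72.8 tcp [ 0.4956 -0.0318  0.0564] w 0.0317 g 62.5 F [-20.5   -5.15  25.15]
b10 top z 0.0637 (array([-0.00034406, -0.00022119]), (58.4, 34.0), np.float64(0.004818855794146648)) x [-0.0286  0.0283] y [-0.0169  0.0164]
 t 74.2 tcp [ 0.5022 -0.0294  0.1688] w 0.0856 g 0.0 F [-0.15 -0.67 -0.83]
 t 75.2 tcp [ 0.6002 -0.2471  0.1697] w 0.0853 g 0.0 F [ 0.02  0.58 -0.33]
```

View pics/b10c.png

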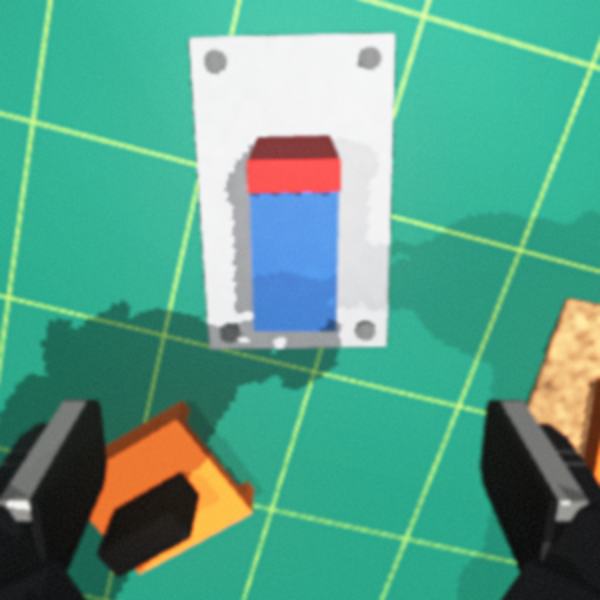

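View pics/tim.png

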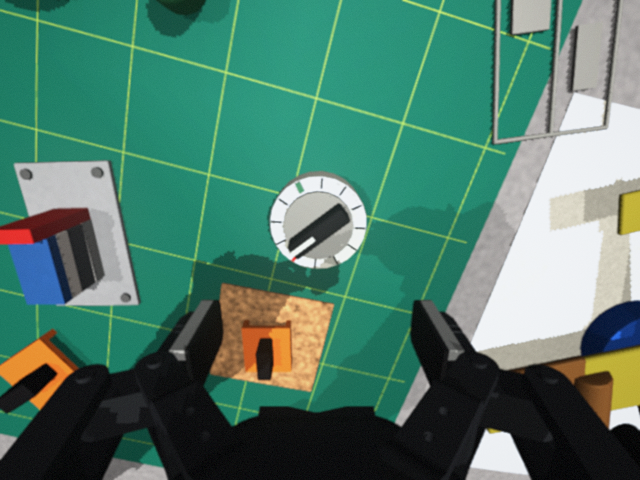

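Blue block is flush at the stop. On the timer the red mark is at (292,260), green at (300,186), and the pointer at the bar's end near (292,245). I'll measure the knob.

```bash
python3 - <<'E'
from look import *
# second view nearer, TCP aside so the drum is centred
for v,yaw in enumerate((JY,)):
    c,im,d=shot("wrist","tim2"); P,uv=cloud(c,d,d>0)
    near=np.hypot(P[:,0]-.60,P[:,1]+.248)<.06
    s=P[near&(P[:,2]>.060)&(P[:,2]<.072)]; print("bar",rect(s[:,:2]),np.median(s[:,2]))
    s=P[near&(P[:,2]>.034)&(P[:,2]<.040)]; print("drum top",cv2.minEnclosingCircle((s[:,:2]*1000).astype(np.float32)),np.median(s[:,2]))
    s=P[near&(P[:,2]>.0415)&(P[:,2]<.047)]; print("disc",cv2.minEnclosingCircle((s[:,:2]*1000).astype(np.float32)))
    h=cv2.cvtColor(im,cv2.COLOR_BGR2HSV); box=np.zeros(im.shape[:2],bool); box[165:285,260:380]=1
    red=box&((h[...,0]<8)|(h[...,0]>172))&(h[...,1]>110); v,u=np.nonzero(red); print("red",u.mean(),v.mean(),len(u),on_plane(c,[[u.mean(),v.mean()]],.038)[0])
    g=np.zeros_like(box); g[178:196,290:310]=1; g&=(h[...,0]>45)&(h[...,0]<95)&(h[...,1]>60); v,u=np.nonzero(g); print("green",u.mean(),v.mean(),len(u),on_plane(c,[[u.mean(),v.mean()]],.038)[0])
    w=np.zeros_like(box); w[225:256,285:320]=1; print("pointer",on_plane(c,[[300,243]],.066)[0])
    s=P[(np.hypot(P[:,0]-.446,P[:,1]+.234)<.09)&(P[:,2]>.036)&(P[:,2]<.05)]; print("cap bar",rect(s[:,:2]))
    cv2.imwrite("pics/tim2c.png",cv2.resize(im[160:290,255:385],(600,600),interpolation=cv2.INTER_CUBIC))
q=np.array(get_state()["qpos"]); print(q)
for a in np.arange(-2.2,2.3,.4):
    r=ctrl.ik(np.array([.6,-.248,.05]),quat(a)); print(round(a,2),None if r is None else np.round(r,2))
E
```

```text
bar (array([ 0.60044019, -0.24867407]), (53.9, 14.4), np.float64(-0.6508777022588292)) 0.06650296024348099
drum top ((600.3819580078125, -248.65826416015625), 41.88927459716797) 0.038637187852884114
disc ((597.1294555664062, -249.74276733398438), 33.26560974121094)
red 294.5 258.5 10 [ 0.5639885  -0.23622524  0.038     ]
green 297.94827586206895 185.51724137931035 58 [ 0.62860149 -0.22315526  0.038     ]
pointer [ 0.58986654 -0.23616382  0.066     ]
cap bar (array([ 0.44727356, -0.23375371]), (33.9, 14.2), np.float64(0.2602743618904291))
[ 0.21870243  0.6000278   0.23172328  1.52156914 -0.1529122   1.03850277
 -0.81743362]
-2.2 [-0.08  0.87  0.82  1.65 -0.75  0.97 -2.76]
-1.8 [-0.04  0.83  0.72  1.65 -0.66  0.92 -2.44]
-1.4 [ 0.01  0.8   0.61  1.65 -0.57  0.88 -2.11]
-1.0 [ 0.07  0.78  0.51  1.65 -0.47  0.84 -1.8 ]
-0.6 [ 0.12  0.75  0.4   1.65 -0.37  0.82 -1.48]
-0.2 [ 0.18  0.74  0.31  1.65 -0.29  0.8  -1.16]
0.2 [ 0.23  0.73  0.22  1.64 -0.2   0.79 -0.84]
0.6 [ 0.28  0.72  0.12  1.64 -0.11  0.78 -0.51]
1.0 [ 0.34  0.72  0.03  1.64 -0.03  0.78 -0.19]
1.4 [ 0.4   0.72 -0.07  1.64  0.07  0.79  0.12]
1.8 [ 0.46  0.72 -0.18  1.64  0.17  0.8   0.44]
2.2 [ 0.52  0.73 -0.28  1.64  0.26  0.81  0.76]
```

View pics/tim2c.png

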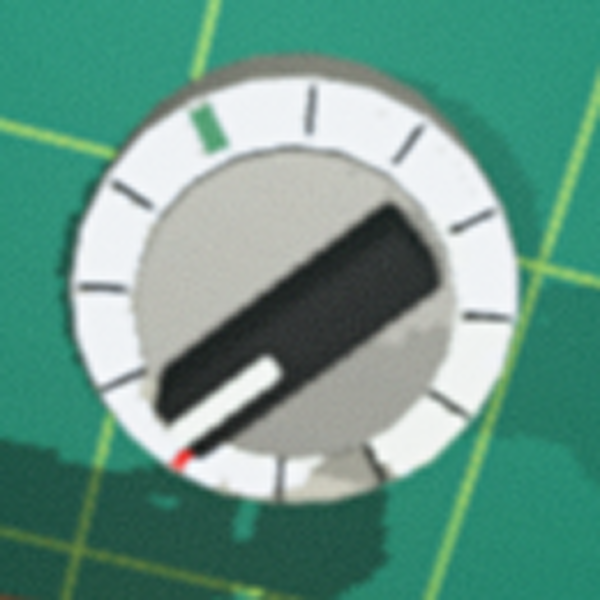

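```bash
python3 - <<'E'
from look import *
O=(.6004,-.2487); y0=np.pi-.651
q=np.array(get_state()["qpos"])
for a in (.8,1.3,1.9,y0): 
    r=ctrl.ik(np.array([*O,.12]),quat(a)); assert r is not None
    ctrl.set_joints(r)
print(np.round(get_state()["qpos"],2),np.round(get_state()["eef_rot"],3),quat(y0).round(3))
line(*O,.052,.1); ctrl.close_gripper(30); info("closed")
f0=-.2; z=.052
p=np.array(get_state()["tcp_pos"]); p[:2]=O
while F()[2]<11 and z>.038: z-=.0004; ctrl.movel(np.array([*O,z]),max_speed=.02)
ctrl.pause(.2); info("pressed"); print(z)
E
```

```text
[ 0.58  0.66 -0.39  1.57  0.29  0.97  1.01] [-0.     0.323  0.946  0.   ] [0.    0.32  0.947 0.   ]
closed t 78.8 tcp [ 0.6004 -0.2489  0.0522] w 0.013 g 34.9 F [-0.7   0.4   2.19]
pressed t 79.7 tcp [ 0.6005 -0.2489  0.0522] w 0.0132 g 36.1 F [-3.33  0.54 11.57]
0.050800000000000005
```

```bash
python3 - <<'E'
from look import *
O=(.6004,-.2487); y0=np.pi-.651; z=.0508; log=[]
n=18
for k in range(1,n+1):
    a=y0-1.77*k/n
    ctrl.movel(np.array([*O,z]),quat(a),max_speed=.05)
    f=F()[2]; log.append(f)
    z+= -.0003 if f<11.5 else (.0003 if f>15.5 else 0)
print(np.round(log,1),z); ctrl.pause(.3); info("turned"); print(np.round(get_state()["qpos"],2), get_state()["wrist_torque"])
e=get_state()["eef_rot"]; print("yaw",2*np.arctan2(e[2],e[1]),"want",a)
E
```

```text
[11.4 14.3 14.2 13.1 14.4 13.4 13.  13.4 12.8 13.5 13.7 13.5 13.1 14.
 14.6 14.  14.  14.6] 0.050499999999999996
turned t 84.5 tcp [ 0.6001 -0.249   0.0521] w 0.013 g 36.4 F [-5.35  1.87 13.46]
[ 0.28  0.72  0.14  1.64 -0.13  0.79 -0.38] [ 0.21421418  1.10126702 -0.05108151]
yaw 0.7202101500220549 want 0.7205926535897933
```

```bash
python3 - <<'E'
from look import *
ctrl.ungrasp(); line(.6004,-.2487,.17,.1); goto(.60,-.25,.17,JY)
c,im,d=shot("wrist","tim3"); P,uv=cloud(c,d,d>0)
near=np.hypot(P[:,0]-.60,P[:,1]+.248)<.06
s=P[near&(P[:,2]>.060)&(P[:,2]<.072)]; print("bar",rect(s[:,:2]))
s=P[near&(P[:,2]>.034)&(P[:,2]<.040)]; print("drum",cv2.minEnclosingCircle((s[:,:2]*1000).astype(np.float32)))
s=P[(np.hypot(P[:,0]-.446,P[:,1]+.234)<.09)&(P[:,2]>.036)&(P[:,2]<.05)]; print("cap bar",rect(s[:,:2]))
h=cv2.cvtColor(im,cv2.COLOR_BGR2HSV)
red=np.zeros(im.shape[:2],bool); red[165:285,260:380]=1; red&=((h[...,0]<8)|(h[...,0]>172))&(h[...,1]>110); v,u=np.nonzero(red); m=on_plane(c,[[u.mean(),v.mean()]],.038)[0]; print("red",m,np.arctan2(m[1]+.2487,m[0]-.6004))
cv2.imwrite("pics/tim3c.png",cv2.resize(im[150:400,200:450],(600,600),interpolation=cv2.INTER_CUBIC))
goto(*jig2w(-.01),.17,JY); check("fin")
E
```

```text
bar (array([ 0.60060065, -0.24852008]), (53.8, 14.2), np.float64(0.7193477736218483))
drum ((600.453369140625, -248.60826110839844), 41.97407531738281)
cap bar (array([ 0.44659952, -0.23399911]), (34.0, 14.1), np.float64(0.2650541368358761))
red [ 0.56575174 -0.2366666   0.038     ] 2.807323732923837
fin top z 0.0637 (array([-9.23442841e-05, -2.29143143e-04]), (58.1, 34.1), np.float64(0.005589086714181457)) x [-0.0284  0.0286] y [-0.0169  0.0164]
 t 88.1 tcp [ 0.4959 -0.0334  0.1703] w 0.0855 g 0.0 F [0.36 0.05 0.14]
```

View pics/tim3c.png

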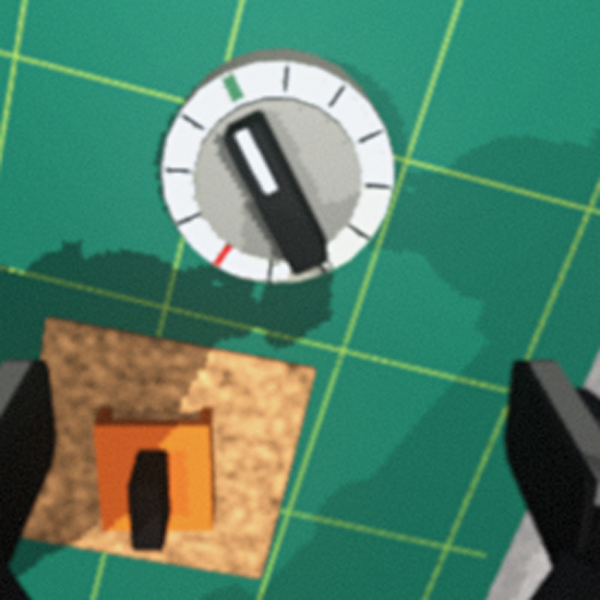

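The pointer is on green: knob 2.09 rad, drum unmoved, cap centred on the pad. I'll take one last look at the pack's lower blocks from a raised side angle.

```bash
python3 - <<'E'
from look import *
p=jig2w(-.10,.0); goto(*p,.14,JY)
q=np.array(get_state()["qpos"]); q[6]+=np.pi if q[6]<0 else -np.pi; ctrl.set_joints(q)
c,im,d=shot("wrist","end"); a=vision.grab_frame("side")[0][180:300,270:430]
cv2.imwrite("pics/endc.png",np.hstack([cv2.resize(im[60:360,170:470],(400,400)),cv2.resize(a,(400,400))])); info()
E
```

```text
t 91.3 tcp [ 0.408  -0.0564  0.14  ] w 0.0853 g 0.0 F [0.4  0.03 0.13]
```

View pics/endc.png

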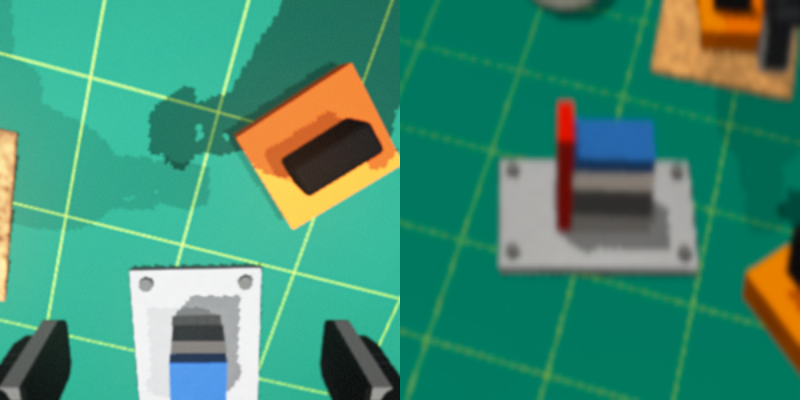

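The side view (right half, about (615,170)) shows blue on white on dark, with their ends in line at the stop. I'm handing it in.

```bash
python3 - <<'E'
from look import *
print(ticket.close_job())
E
```

```text
the job is handed in; nothing more can be done
None
```

The job is handed in at about 91 s of the 210 s allowed: the cap stands mid-pad, block20, block13 and block10 are stacked flush at the stop (block16 was absent), and the timer reads 20 minutes (knob about 2.09 rad by camera); the verdict was not shown.

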